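# Tip the sample carton into the scan frame and log it

### The job

From where it stands, without sliding it along the bench first, tip the upright cardboard carton over by pushing it near its top, so that it comes to lie flat on a broad face inside the blue taped frame and not in the orange one; then press the green button on the reader console all the way down to log it, and let it come back up. Only push and press: do not pick the carton up, do not press the button before the carton is down, and leave the two bottles and the tip box where they stand.

Things in the scene. Friction and masses are not known exactly. Their poses are not given: they have to be found in the camera images.
- carton: closed brown cardboard carton with a white bar-code label and a blue band on both broad faces, standing upright: 90 mm wide along its x, 40 mm thick along its y, 150 mm tall along its z; about 0.25 kg (varies), evenly filled. Origin at the centre of its underside. It stands between the two taped frames, one on its +y side and one on its -y side; pushed over about its long foot edge it tips freely once it leans about 15 degrees
- carton_centre (a point): centre of the carton, 75 mm above its underside while it stands
- corner_foot_front (a point): corner of the carton's +y broad face, at (-45, +20, 0) mm in the carton's frame
- corner_foot_back (a point): corner of the carton's +y broad face, at (+45, +20, 0) mm in the carton's frame
- corner_top_front (a point): corner of the carton's +y broad face, at (-45, +20, 150) mm in the carton's frame
- corner_top_back (a point): corner of the carton's +y broad face, at (+45, +20, 150) mm in the carton's frame
- foot_left (a point): middle of the carton's long foot edge on its +y side, at (0, +20, 0) mm in the carton's frame
- foot_right (a point): middle of the carton's long foot edge on its -y side, at (0, -20, 0) mm in the carton's frame
- blue_frame: rectangle of blue tape stuck flat on the bench (no height worth counting), the scan frame; origin at its centre, on the bench. Inside it measures 130 mm along its x and 190 mm along its y; the tape is 10 mm wide (150 x 210 mm over the outside). Lies on one side of the carton, its near short side under the standing carton; its y runs in the direction in which the carton has to fall, or opposite to it. Which side it is on changes
- orange_frame: rectangle of orange tape of the same size on the other side of the carton: the wrong one
- log_button (a joint): travel of the green button: 0 released, 0.006 m fully down; sprung, about 4 N holds it fully down
- log_button_top (a point): centre of the top of the round green button (30 mm across, pressed straight down), on a fixed low white reader console 70 x 100 mm, 30 mm high, beyond the carton
- bottle_a: loose glass bottle with a blue cap, 56 mm across, 110 mm tall; origin at the centre of its underside. Not to be disturbed
- bottle_b: loose glass bottle, the same as bottle_a. Not to be disturbed
- tip_box_centre (a point): centre of a loose white tip box with an orange lid, 62 x 87 mm and 42 mm tall, past the end of one frame. Not to be disturbed
Not all that is in view belongs to the job. Of the things shaped like the carton, the brown one is meant. Leave any purple look-alike of the part that bears log_button alone.

How it is judged:
On the way, in this order (a step that is already met when the one before it is completed fails the run):
1. the carton lies flat and still inside the blue frame (x of corner_foot_front in the frame of blue_frame between -0.075 and 0.075 m and y of corner_foot_front in the frame of blue_frame between -0.105 and 0.105 m and x of corner_foot_back in the frame of blue_frame between -0.075 and 0.075 m and y of corner_foot_back in the frame of blue_frame between -0.105 and 0.105 m and x of corner_top_front in the frame of blue_frame between -0.075 and 0.075 m and y of corner_top_front in the frame of blue_frame between -0.105 and 0.105 m and x of corner_top_back in the frame of blue_frame between -0.075 and 0.075 m and y of corner_top_back in the frame of blue_frame between -0.105 and 0.105 m and angle between carton's own z axis and vertical between 1.48 and 1.66 rad and (angle between carton's own y axis and vertical below 0.1 rad or angle between carton's own y axis and vertical above 3.04 rad) and linear speed of carton below 0.02 m/s and angular speed of carton below 0.2 rad/s), for 0.3 s.
2. the green button is pressed down while the carton lies there (x of corner_foot_front in the frame of blue_frame between -0.075 and 0.075 m and y of corner_foot_front in the frame of blue_frame between -0.105 and 0.105 m and x of corner_foot_back in the frame of blue_frame between -0.075 and 0.075 m and y of corner_foot_back in the frame of blue_frame between -0.105 and 0.105 m and x of corner_top_front in the frame of blue_frame between -0.075 and 0.075 m and y of corner_top_front in the frame of blue_frame between -0.105 and 0.105 m and x of corner_top_back in the frame of blue_frame between -0.075 and 0.075 m and y of corner_top_back in the frame of blue_frame between -0.105 and 0.105 m and value of joint log_button above 0.0045 m), for 0.05 s.
At the end, for the whole second after the job is handed in: the carton lies still on a broad face (within about 5 degrees), all of it within the outer edges of the blue tape; the button has come back up; the bottles and the tip box stand upright within 20 mm of where they were (all of step 1 and value of joint log_button below 0.002 m and distance of each of bottle_a, bottle_b, tip_box_centre from where it was at the start of the episode below 0.02 m and angle between each of bottle_a, bottle_b, tip_box_centre's own z axis and vertical below 0.15 rad); the robot touches nothing.
It fails at once if the carton is lifted: both its long foot edges more than 15 mm above the bench (height (world z) of each of foot_left, foot_right above 0.015 m).
It fails at once if the carton is shoved more than 25 mm along the bench while still upright (distance of carton from where it was at the start of the episode above 0.025 m and angle between carton's own z axis and vertical below 0.1 rad).
It fails at once if the button is pressed before the carton is down (value of joint log_button above 0.003 m and angle between carton's own z axis and vertical below 1.3 rad).
It fails at once if a bottle or the tip box is shifted by more than 20 mm or tipped (distance of any of bottle_a, bottle_b, tip_box_centre from where it was at the start of the episode above 0.02 m or angle between any of bottle_a, bottle_b, tip_box_centre's own z axis and vertical above 0.3 rad).
It also fails if it takes over 43 s, if anything falls off the work surface, if the arm or the gripper's body presses on something with over 40 N, if the wrist force passes 120 N, or if a joint passes its speed limit or range.

### The arm

A 6-joint arm with a two-finger parallel gripper is mounted at the origin on the work surface. World frame = base frame: x ahead of the robot, y to its left, z up, the work surface at z = 0. Lengths are in m, angles in rad, forces in N, time in s.
With the tool pointing down it reaches from about 0.35 to 0.975 m from the base axis. Payload 4.9 kg.
Tool frame: the origin (TCP) lies on the centre line of the jaws, within the pads' length; the fingertips stand ctrl.tcp_to_tips ahead of it and the grasp point (between the pads) lies 3 mm ahead of it (ctrl.tcp_to_tips is the distance from the TCP to the fingertips, in m); z points along the fingers, y is the direction in which the jaws open and shut (so a half turn about z gives the same grasp; the last joint's range is limited). The gripper opens to 85 mm and grips with 20 to 120 N. Pads are 22 mm wide; open, the fingers measure 114 mm over their backs; the gripper's body (76 mm by 85 mm) begins 54 mm behind the grasp point. The pads swing forward as they close: fully open they stand 13 mm farther back than shut.
Start: joints at [-0.119, 0.053, 1.613, -0, 1.476, -0.119], TCP at [0.625, 0, 0.253] pointing down, gripper open.
Joint ranges: [-3.01, 3.01], [-1.01, 2.22], [0.06, 2.58], [-1.02, 4.17], [0.09, 2.62], [-3.14, 3.14]. Speed limits (rad/s): [2.57, 2.57, 3.14, 3.14, 3.14, 3.14].

### API

Orientations are given as a rotation vector (axis times angle).
In Python, from station import ctrl, vision gives the robot as it stands.
- The arm moves only by the tool jog_arm, never from a script. Its argument "deltas" is a list of rows, each a list of 7 numbers: the turn, a rotation vector about the tool's x, y, z in rad, then the shift along the tool's x, y, z in cm, then the opening, from 0 (shut) to 1 (fully open). A call has 1 to 12 rows; each row shifts and turns the commanded pose from where the row before left it, along the tool's axes as they then stand; what a row does not reach is not made up. A row lasts 1/12 s, in which the tool goes at most 41.7 mm and 7.16 degrees, less where a joint would pass 70% of its speed; a pose out of reach is approached as far as the arm can. A call with a gripper value outside its range is refused whole. The fingers move at their own pace and stop on an object; "grip_force" is the grip in N (left out, the last holds). Time passes only in rows, so rows that do not move let the fingers close. It gives the time, the measured TCP pose, the force and the opening at its end, in the units of the state.
- ctrl.get_obs(): the state, without advancing time (a new reading comes with each control period).
- vision.get_image(name): name is "scene" or "side" or "wrist"; returns (picture, depth): 384x512x3 uint8, red, green, blue; 384x512 float32, m along the optical axis (not along the pixel's ray), 0 where there is no reading.
- vision.calibration(name): a dict with "fx", "fy", "cx", "cy" (pixels), "dist" ([k1, k2, p1, p2, k3] as OpenCV has them; the pictures are not rectified), "rvec" (rotation vector, rad) and "tvec" (3), from world to camera coordinates, as OpenCV has them; the wrist camera has in their place "hand_eye" (4x4, takes a point from camera to tool coordinates, whose origin is the TCP and whose axes are the flange's). Camera axes: x right, y down, z forward; pixel columns grow to the right and rows downward; lengths in m; the calibration is good to about 2 mm. A picture is of the moment at which its call begins: read the wrist's pose just before it. calibration takes no time and is no camera call.
- ctrl.finish_job(): hands the job in, once; it reports no verdict.
The state is a dict: "t": time; "q": joint angles; "dq": joint speeds; "effort": joint torques, N m; "tool_pos": TCP position; "tool_rot": TCP orientation; "contact_force": force on the tool from outside, world axes, zero at the start; "wrist_torque": the same for the moment, N m; "opening": finger opening in m.
Only numpy, scipy, OpenCV 4.12 (cv2) and the standard library are available. Lean on these libraries where they do the work, as an engineer would, in place of code of your own. Each camera call takes 0.05 s, during which the arm holds its last target. There are 200 camera calls.

## Working session

There is one attempt and no reset: what is moved stays moved. The work goes in short steps, Python scripts to look and compute and a tool call to move; the robot and the scene stay as the last step left them, time stands still between calls to the robot, and variables do not carry over. Pictures are saved under pics/ and viewed, about 8 in all and at most 12, crops included, and the job is handed in when it is done.

Besides the shell and the picture viewer there is one more tool, called by a JSON object that holds its "fn" and its "kwargs", one argument or row to a line. jog_arm: Moves the arm, as the interface text tells. Its arguments: {"type":"object","properties":{"deltas":{"type":"array"},"grip_force":{"type":"number"}},"required":["deltas"]}

```bash
mkdir -p pics; ls; cat > h.py <<'E'
import numpy as np, cv2
from station import ctrl, vision
R=lambda v: cv2.Rodrigues(np.array(v,float))[0]
def world(name,dep,obs,px):
    c=vision.calibration(name); K=np.array([[c['fx'],0,c['cx']],[0,c['fy'],c['cy']],[0,0,1]])
    px=np.array(px,float).reshape(-1,1,2)
    n=cv2.undistortPoints(px,K,np.array(c['dist'],float)).reshape(-1,2)
    d=np.array([np.median(dep[int(v)-1:int(v)+2,int(u)-1:int(u)+2]) for u,v in px.reshape(-1,2)])
    P=np.c_[n*d[:,None],d]
    if name=='wrist':
        H=np.array(c['hand_eye']); P=P@H[:3,:3].T+H[:3,3]
        return P@R(obs['tool_rot']).T+obs['tool_pos']
    return (P-np.ravel(c['tvec']))@R(c['rvec'])
def snap(name,tag):
    o=ctrl.get_obs(); im,d=vision.get_image(name)
    cv2.imwrite(f'pics/{tag}.png',im[:,:,::-1]); np.savez(f'{tag}.npz',im=im,d=d,pos=o['tool_pos'],rot=o['tool_rot'])
    return im,d,o
E
python3 - <<'E'
from h import *
for n in('scene','side'): snap(n,n)
a=np.hstack([cv2.imread('pics/scene.png'),cv2.imread('pics/side.png')])
o=ctrl.get_obs();print(o['tool_rot'],o['opening'],ctrl.tcp_to_tips,R(o['tool_rot']).round(3))
E
```

```text
pics
[-2.22043204e+00 -2.22040359e+00  1.79136542e-03] 0.0852263748166781 0.022 [[ 0.     1.    -0.002]
 [ 1.    -0.     0.   ]
 [ 0.    -0.002 -1.   ]]
```

View pics/scene.png

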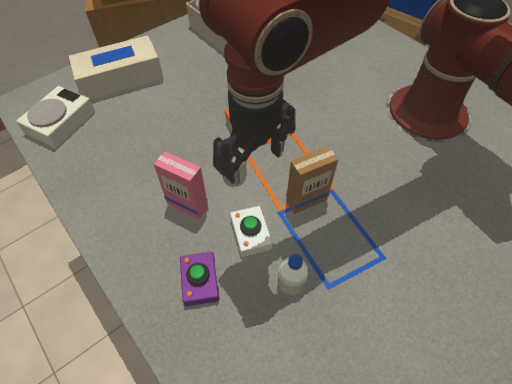

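View pics/side.png

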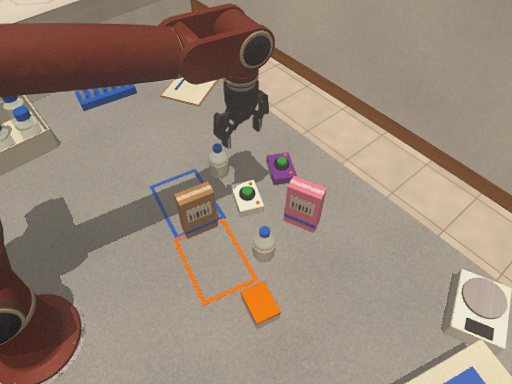

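The scene view shows the brown carton at (312,180), the pink look-alike at (182,185), the white console's button at (250,226) and the purple look-alike at (198,272). The blue frame runs from (305,200) to (355,270), with a bottle at (293,275). In the side view the brown carton is at (197,209), the white console at (247,195), the bottles at (218,160) and (263,243), and the tip box at (260,303). The targets are the brown carton, which matches the stated colour, and the white console. Next I'll measure them and check in an enlarged crop.

```bash
cat > m.py <<'E'
from h import *
def cloud(tag):
    z=np.load(tag+'.npz'); d=z['d']; im=z['im']
    v,u=np.mgrid[0:384,0:512]; px=np.c_[u.ravel(),v.ravel()].astype(float)
    c=vision.calibration(tag.split('_')[0]); K=np.array([[c['fx'],0,c['cx']],[0,c['fy'],c['cy']],[0,0,1]])
    n=cv2.undistortPoints(px.reshape(-1,1,2),K,np.array(c['dist'],float)).reshape(-1,2)
    dd=d.ravel(); P=np.c_[n*dd[:,None],dd]
    P=(P-np.ravel(c['tvec']))@R(c['rvec']); P[dd==0]=np.nan
    return P, cv2.cvtColor(im,cv2.COLOR_RGB2HSV).reshape(-1,3).astype(int), px
def rect(p): 
    r=cv2.minAreaRect(p.astype(np.float32)); return np.round(r[0],4),np.round(r[1],4),round(r[2],2)
E
python3 - <<'E'
from m import *
box={'scene':(140,110,400,320),'side':(140,130,340,330)}
for t in('scene','side'):
    P,h,px=cloud(t); x0,y0,x1,y1=box[t]
    w=(px[:,0]>x0)&(px[:,0]<x1)&(px[:,1]>y0)&(px[:,1]<y1)&np.isfinite(P[:,0])
    z=P[:,2]; H,S,V=h.T
    def rep(n,m):
        m=w&m
        if m.sum()>5: print(t,n,m.sum(),*rect(P[m,:2]),'med',np.median(P[m],0).round(3))
    rep('blue',(H>105)&(H<125)&(S>150)&(abs(z)<.012))
    rep('orange',(H>5)&(H<16)&(S>190)&(abs(z)<.012))
    rep('lid',(H>5)&(H<16)&(S>190)&(z>.03)&(z<.06))
    rep('carton top',(z>.143)&(z<.158)&(H>8)&(H<25)&(px[:,0]>(280 if t=='scene' else 170))&(px[:,0]<(345 if t=='scene' else 220)))
    rep('caps',(H>105)&(H<125)&(S>150)&(z>.09)&(z<.115))
    for k in((235,245,275,245) ,):pass
    g=(H>50)&(H<80)&(S>130)&(z>.02)
    b=(px[:,1]<250)&(px[:,0]>230) if t=='scene' else (px[:,1]>178)
    rep('green',g&b); rep('green purple',g&~b)
    m=w&(z>.02)&(z<.033)&(S<60)&(V>140); 
    mm=m&b; print('console',rect(P[mm,:2]) if mm.sum()>5 else 0)
    for l in np.unique(1): 
        c=w&(z>.09)&(z<.115)&(H>105)&(H<125)&(S>150)
        if c.sum(): 
            q=P[c]; _,lab,cen=cv2.kmeans(q.astype(np.float32),2,None,(3,50,1e-4),5,0) if c.sum()>2 else (0,0,q); print('caps',cen.round(3))
a=cv2.imread('pics/scene.png')[140:320,220:400]; cv2.imwrite('pics/crop.png',cv2.resize(a,None,fx=3.3,fy=3.3,interpolation=3))
E
```

```text
scene blue 801 [0.4925 0.102 ] [0.2083 0.1506] 78.58 med [0.53  0.151 0.001]
scene orange 281 [ 0.4412 -0.1005] [0.2061 0.1498] 76.77 med [ 0.507 -0.113  0.001]
scene lid 64 [ 0.608  -0.1104] [0.5052 0.118 ] 42.11 med [ 0.661 -0.031  0.035]
scene carton top 765 [0.4713 0.0047] [0.0417 0.0919] 77.04 med [0.474 0.007 0.15 ]
scene caps 137 [0.6369 0.1318] [0.0238 0.0222] 46.27 med [0.637 0.132 0.11 ]
scene green 118 [ 0.6274 -0.0101] [0.0271 0.0267] 29.05 med [ 0.628 -0.01   0.052]
scene green purple 158 [0.7779 0.0093] [0.0307 0.0264] 45.65 med [0.78  0.011 0.052]
console (array([ 0.6271, -0.0095]), array([0.0991, 0.0713]), 65.97)
caps [[0.633 0.128 0.109]
 [0.641 0.136 0.109]]
side blue 188 [0.4935 0.1006] [0.2073 0.1463] 78.66 med [0.497 0.081 0.002]
side orange 622 [ 0.4422 -0.103 ] [0.207  0.1489] 76.41 med [ 0.413 -0.146  0.002]
side lid 951 [ 0.5949 -0.1234] [0.5357 0.1172] 42.41 med [ 0.444 -0.279  0.043]
side carton top 541 [0.4709 0.0022] [0.0451 0.0905] 78.84 med [ 0.47  -0.     0.151]
side caps 58 [ 0.5503 -0.172 ] [0.0183 0.0215] 48.65 med [ 0.55  -0.172  0.111]
side green 59 [ 0.627  -0.0129] [0.0212 0.026 ] 59.65 med [ 0.627 -0.014  0.053]
side green purple 45 [0.7777 0.0075] [0.0215 0.0216] 6.26 med [0.777 0.007 0.053]
console (array([ 0.5472, -0.1496]), array([0.4231, 0.0778]), 59.63)
caps [[ 0.554 -0.175  0.111]
 [ 0.546 -0.169  0.111]]
```

View pics/crop.png

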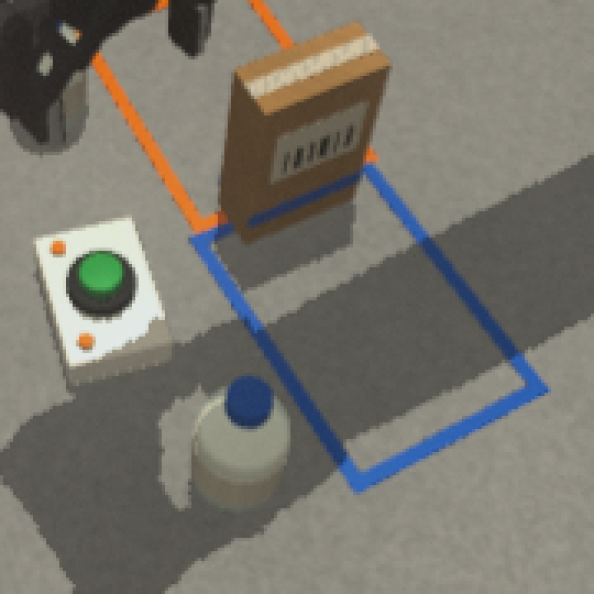

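The crop confirms the brown carton on its spot, with the blue frame on its +y side, and the white console with the green button. The fall direction is u≈(0.21, 0.98). I'll go to about 85 mm behind the carton on the orange side, with the fingers shut.

{"fn": "jog_arm", "kwargs": {
  "deltas": [
    [0,0,0,-1.6,-3.44,0,0],
    [0,0,0,-1.6,-3.44,0,0],
    [0,0,0,-1.6,-3.44,0,0],
    [0,0,0,-1.6,-3.44,0,0],
    [0,0,0,-1.6,-3.44,0,0],
    [0,0,0.105,0,0,0,0],
    [0,0,0.105,0,0,0,0],
    [0,0,0,0,0,0,0],
    [0,0,0,0,0,0,0]
  ]
}}

```text
t: 0.85
tool_pos: [0.4528, -0.08, 0.2531]
tool_rot: [-2.439, -1.979, 0.0]
contact_force: [0.5, -0.2, -0.6]
opening: 0.0
```

{"fn": "jog_arm", "kwargs": {
  "deltas": [
    [0,0,0,0,0,3.5,0],
    [0,0,0,0,0,3.5,0],
    [0,0,0,0,0,3.5,0],
    [0,0,0,0,0,0,0],
    [0,0,0,1.5,0,0,0],
    [0,0,0,1.5,0,0,0],
    [0,0,0,0.5,0,0,0],
    [0,0,0,0.5,0,0,0],
    [0,0,0,0,0,0,0]
  ]
}}

```text
t: 1.6
tool_pos: [0.4621, -0.0405, 0.1495]
tool_rot: [2.439, 1.978, 0.001]
contact_force: [0.3, 0.8, -0.8]
opening: -0.0002
```

```bash
python3 - <<'E'
from h import *
snap('side','side_b');o=ctrl.get_obs();print(o['t'],o['tool_pos'],o['contact_force'])
a=cv2.imread('pics/side_b.png')[90:290,120:340]; cv2.imwrite('pics/side_bc.png',cv2.resize(a,None,fx=2.7,fy=2.7,interpolation=3))
E
```

```text
1.65 [ 0.46188807 -0.04088343  0.14929481] [-0.09635066 -0.24154719 -0.31423998]
```

View pics/side_bc.png

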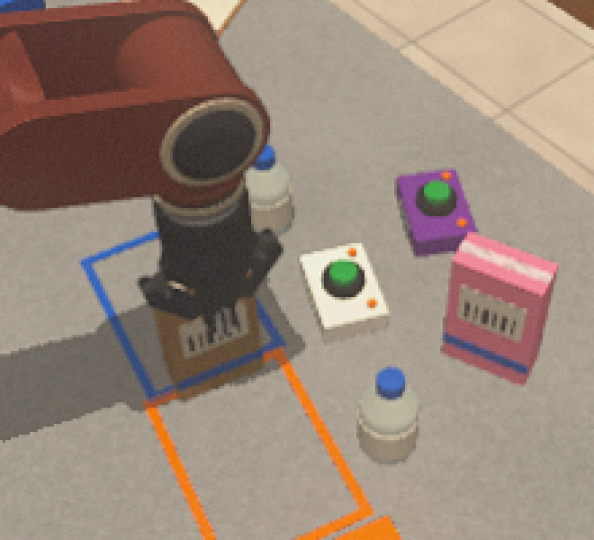

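The fingers are upright behind the carton, roughly centred on its face (tips at crop pixel 222,325). Next is the slow push.

{"fn": "jog_arm", "kwargs": {
  "deltas": [
    [0,0,0,0.5,0,0,0],
    [0,0,0,0.5,0,0,0],
    [0,0,0,0.3,0,0,0],
    [0,0,0,0.3,0,0,0],
    [0,0,0,0.3,0,0,0],
    [0,0,0,0.3,0,0,0],
    [0,0,0,0.3,0,0,0]
  ]
}}

```text
t: 2.23
tool_pos: [0.4666, -0.0162, 0.1483]
tool_rot: [2.442, 1.976, -0.0]
contact_force: [-0.4, 0.3, -0.3]
opening: -0.0001
```

```bash
python3 - <<'E'
from h import *
snap('scene','scene_c');o=ctrl.get_obs();print(o['t'],o['tool_pos'],o['contact_force'])
a=cv2.imread('pics/scene_c.png')[100:300,200:420]; cv2.imwrite('pics/scene_cc.png',cv2.resize(a,None,fx=2.7,fy=2.7,interpolation=3))
E
```

```text
2.2833 [ 0.46663912 -0.01580187  0.14830447] [-0.50016824 -0.6626194  -0.91590837]
```

View pics/scene_cc.png

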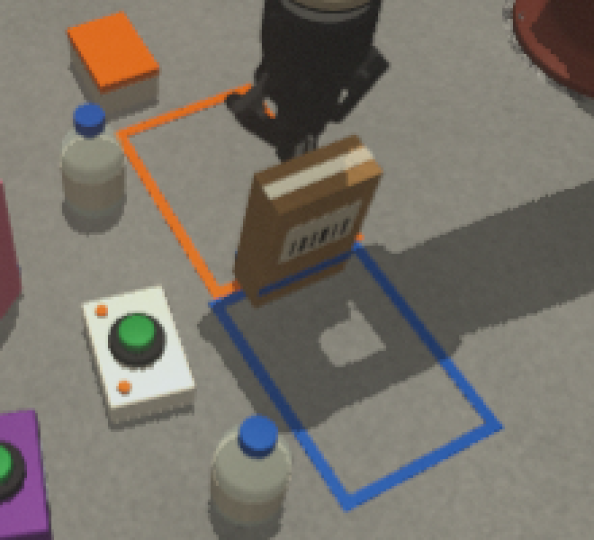

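The carton is leaning toward blue with its foot in place (crop pixel 250,300). I'll keep pushing.

{"fn": "jog_arm", "kwargs": {
  "deltas": [
    [0,0,0,0.4,0,0,0],
    [0,0,0,0.4,0,0,0],
    [0,0,0,0.4,0,0,0],
    [0,0,0,0.4,0,0,0],
    [0,0,0,0.4,0,0,0],
    [0,0,0,0.4,0,0,0],
    [0,0,0,0.4,0,0,0],
    [0,0,0,0.4,0,0,0],
    [0,0,0,0,0,0,0],
    [0,0,0,0,0,0,0],
    [0,0,0,0,0,0,0],
    [0,0,0,0,0,0,0]
  ]
}}

```text
t: 3.28
tool_pos: [0.4732, 0.0147, 0.1483]
tool_rot: [-2.442, -1.976, 0.0]
contact_force: [-0.1, -0.0, -0.3]
opening: 0.0002
```

```bash
python3 - <<'E'
from m import *
im,d,o=snap('scene','scene_d');print(o['t'],o['tool_pos'],o['contact_force'])
P,h,px=cloud('scene_d');z=P[:,2]
m=(px[:,0]>270)&(px[:,0]<400)&(px[:,1]>110)&(px[:,1]<290)&(h[:,0]>5)&(h[:,0]<25)&(h[:,1]>80)&(z>.03)&(z<.16)
q=P[m];print(m.sum(),np.percentile(q[:,2],[5,50,95]).round(3),rect(q[:,:2]))
a=cv2.imread('pics/scene_d.png')[100:300,200:420]; cv2.imwrite('pics/scene_dc.png',cv2.resize(a,None,fx=2.7,fy=2.7,interpolation=3))
E
```

```text
3.2833 [0.47316912 0.01474577 0.14828009] [-0.14415027 -0.00745625 -0.3008456 ]
1731 [0.035 0.04  0.042] (array([0.4939, 0.0988]), array([0.1492, 0.0902]), 77.23)
```

View pics/scene_dc.png

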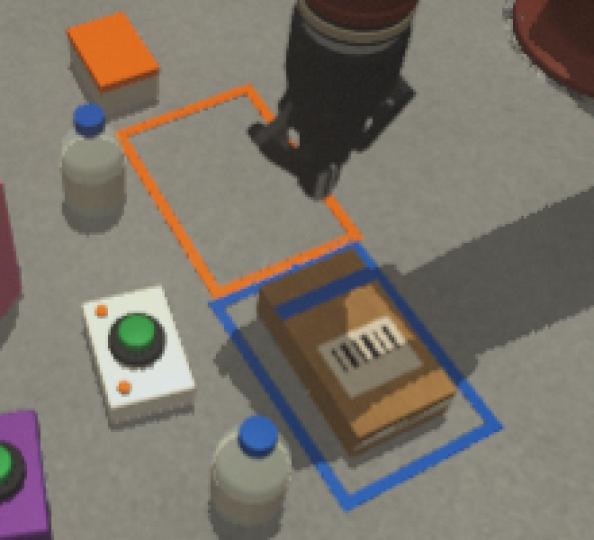

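The carton lies flat at (0.494, 0.099) with the frame centre at (0.493, 0.101); top at 40 mm, axes aligned. Now the button.

{"fn": "jog_arm", "kwargs": {
  "deltas": [
    [0,0,0,0.14,3.9,0,0],
    [0,0,0,0.14,3.9,0,0],
    [0,0,0,0.14,3.9,0,0],
    [0,0,0,0.14,3.9,0,0],
    [0,0,0,0,0,0,0],
    [0,0,0,0,0,3,0],
    [0,0,0,0,0,3,0],
    [0,0,0,0,0,0,0],
    [0,0,0,0,0,0,0]
  ]
}}

```text
t: 4.08
tool_pos: [0.625, -0.012, 0.0861]
tool_rot: [-2.439, -1.974, 0.006]
contact_force: [0.2, -0.5, 0.8]
opening: -0.0001
```

```bash
python3 - <<'E'
from m import *
im,d,o=snap('scene','scene_e');print(o['t'],o['tool_pos'],o['contact_force'])
a=cv2.imread('pics/scene_e.png')[130:290,180:360]; cv2.imwrite('pics/scene_ec.png',cv2.resize(a,None,fx=3.3,fy=3.3,interpolation=3))
E
```

```text
4.0833 [ 0.62497407 -0.01203695  0.08607181] [ 0.16194519 -0.47864957  0.82289676]
```

View pics/scene_ec.png

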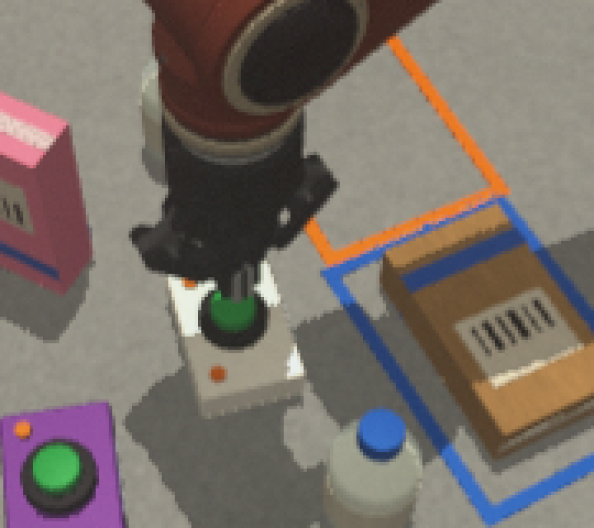

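Fingertips (crop pixel 238,290) are just above the green button of the white console. Pressing.

{"fn": "jog_arm", "kwargs": {
  "deltas": [
    [0,0,0,0,0,0.6,0],
    [0,0,0,0,0,0.4,0],
    [0,0,0,0,0,0.2,0],
    [0,0,0,0,0,0.2,0],
    [0,0,0,0,0,0.1,0],
    [0,0,0,0,0,0,0],
    [0,0,0,0,0,0,0]
  ]
}}

```text
t: 4.72
tool_pos: [0.6271, -0.0122, 0.0737]
tool_rot: [2.442, 1.976, 0.0]
contact_force: [-0.4, 0.4, 0.7]
opening: 0.0002
```

{"fn": "jog_arm", "kwargs": {
  "deltas": [
    [0,0,0,0,0,0.15,0],
    [0,0,0,0,0,0.15,0],
    [0,0,0,0,0,0.15,0],
    [0,0,0,0,0,0,0],
    [0,0,0,0,0,0,0]
  ]
}}

```text
t: 5.13
tool_pos: [0.6273, -0.0122, 0.0691]
tool_rot: [2.442, 1.976, 0.001]
contact_force: [-0.2, -0.4, 3.1]
opening: 0.0004
```

{"fn": "jog_arm", "kwargs": {
  "deltas": [
    [0,0,0,0,0,0.1,0],
    [0,0,0,0,0,0.1,0],
    [0,0,0,0,0,0.1,0],
    [0,0,0,0,0,0,0],
    [0,0,0,0,0,0,0]
  ]
}}

```text
t: 5.55
tool_pos: [0.6274, -0.0122, 0.0679]
tool_rot: [2.442, 1.976, 0.0]
contact_force: [-4.9, 0.0, 13.1]
opening: -0.0001
```

The force rose from 3 N to 13 N as the tool stopped at 0.068 m, so the button is on its stop. Retreating.

{"fn": "jog_arm", "kwargs": {
  "deltas": [
    [0,0,0,0,0,0,0],
    [0,0,0,0,0,-1,0],
    [0,0,0,0,0,-3,0],
    [0,0,0,0,0,-4,0],
    [0,0,0,0,0,-4,0],
    [0,0,0,-3,0,0,0],
    [0,0,0,-3,0,0,0],
    [0,0,0,-3,0,0,0],
    [0,0,0,0,0,0,0],
    [0,0,0,0,0,0,0],
    [0,0,0,0,0,0,0],
    [0,0,0,0,0,0,0]
  ]
}}

```text
t: 6.55
tool_pos: [0.6081, -0.0993, 0.1853]
tool_rot: [-2.44, -1.977, 0.0]
contact_force: [0.4, -0.5, 0.5]
opening: -0.0003
```

```bash
python3 - <<'E'
from m import *
im,d,o=snap('scene','scene_f');print(o['t'],o['tool_pos'],o['contact_force'])
P,h,px=cloud('scene_f');z=P[:,2];H,S,V=h.T
m=(px[:,0]>270)&(px[:,0]<400)&(px[:,1]>110)&(px[:,1]<290)&(H>5)&(H<25)&(S>80)&(z>.03)&(z<.16)
q=P[m];print(np.percentile(q[:,2],[5,50,95]).round(3),rect(q[:,:2]))
g=(H>50)&(H<80)&(S>130)&(z>.02)&(px[:,1]<250)&(px[:,0]>230);print('button',np.median(P[g],0).round(4))
c=(H>105)&(H<125)&(S>150)&(z>.09)&(z<.115)&(px[:,1]>240);print('cap',np.median(P[c],0).round(3))
E
```

```text
6.55 [ 0.60808922 -0.09929803  0.18525585] [ 0.44054924 -0.526218    0.46714292]
[0.035 0.04  0.042] (array([0.4938, 0.0988]), array([0.1494, 0.0902]), 77.23)
button [ 0.6278 -0.0089  0.0515]
cap [0.636 0.132 0.11 ]
```

View pics/scene_f.png

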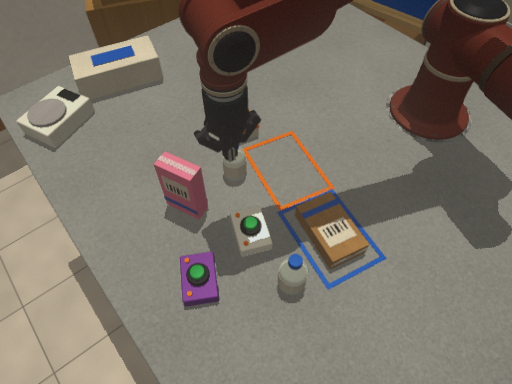

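The carton is flat inside blue (about 330,230), the button is back up, the bottles and tip box are standing where they were, and the arm is clear of everything. Handing in.

```bash
python3 -c "
from station import ctrl
print(ctrl.finish_job())"
```

```text
the job is handed in; nothing more can be done
None
```

I tipped the brown carton over into the blue frame with a slow push near its top. I then pressed the white console's green button to its stop, backed off and handed the job in at about 6.6 s. `finish_job` gives no verdict, so these are my own last checks:

- **Carton:** it lies flat, with its top at 40 mm and its centre at (0.494, 0.099). The frame centre is at (0.493, 0.101), so all edges are well inside the tape.
- **Button:** the force rose from 3 N to 13 N as the tool stopped, which I took as fully down. I had no direct reading of the button's travel. Afterwards its top was back at about 0.052 m, the same as at the start.
- **Bottles and tip box:** the bottle beside the blue frame is within 1 mm of its starting position. The other bottle and the tip box I checked only by eye. Both stood in place when seen clear of the arm after the tip; in the last picture the arm covers most of the tip box.
- **Arm:** it touches nothing, with the measured force at about zero.

No check failed or disagreed.

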